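Show the bench camera the hidden bearing with an inspection mirror

TASK

The bearing in the underside of the gearbox has to be inspected by the bench camera, which cannot see it directly. First swing the camera in by the knob on its boom, right up to its stop beside the gearbox; then pick up the inspection mirror by its handle and hold it, glass upwards, straight under the bearing in the middle of the camera's view, angled so that the camera sees the middle of the bearing in the glass. Finish while holding the mirror still at that angle, touching nothing with it; do not knock the mirror against the gearbox, its stand or the camera, and leave the other tools on the bench where they are.

Things in the scene. Friction and masses are not known exactly. Their poses are not given: they have to be found in the camera images.
- camera_arm (a joint): Angle of the swinging boom that carries the camera, about its upright post: 0 at the working stop (camera looks under the gearbox; a hard stop), 1.5 fully swung away. It grows clockwise seen from above. It starts swung away at 0.8 to 1.3, has light friction (0.12 N m) and stays where it is left.
- camera_knob (a point): Centre of the round black knob that stands on top of the boom above the camera, 24 mm in diameter and 25 mm high, its top 12 mm above this point; about 0.277 m above the bench. It swings with the boom, 90 mm from the post's axis. From above it can be pinched from any side.
- camera_pivot (a point): Point on the upright axis of the camera's post, at the knob's height. The post (18 mm thick, top about 3 mm below this point) stands behind and to the left of the gearbox.
- lens (a point): Centre of the front of the camera's lens; the camera is a black box 36x36x50 mm with a short lens, hung under the boom. z axis: the way it looks, 35 degrees below level; x axis: level. With the boom at its stop, the line of sight crosses the plumb line through the bearing 85 mm below the bearing's face, 200 mm from the lens.
- bearing_face (a point): Centre of the lower face of the ball bearing (58 mm across, in a round boss 81 mm across) in the underside of the gearbox, 165 mm above the bench and facing straight down; it cannot be seen from above. Axes: z up, y level to the camera's side, x level to the upright plate behind the gearbox.
- half_way (a point): A fixed point on the straight line from the bearing's face to the lens (at its stop), 30 per cent of the way. For a glass centred 85 mm below the bearing's face, the line square to the glass through its centre passes through this point when the camera sees the bearing in the middle of the glass.
- mirror_glass (a point): Centre of the inspection mirror's flat glass, 60x46 mm, in a dark frame 66x52x6 mm on a thin straight neck with a ribbed black handle. z axis: out of the reflecting face (up as it lies on the bench); x axis: along the tool, away from the handle. Glass 7 mm above the flat underside. About 100 g, balancing some 25 to 40 mm from the handle's middle towards the glass.
- mirror_grip (a point): Middle of the mirror's handle: 110 mm long (x), 16 mm wide (y), 18 mm thick (z), lying flat on the bench with its middle 9 mm above it; 145 mm behind the glass centre (-x), 2 mm above the plane of the glass; axes as the glass's.
- m16_nut: loose hexagon nut, 29x26x13 mm, lying on the bench; origin at the centre of its underside. A bystander
- bolt_b: loose hexagon bolt, 18x57x16 mm, lying on the bench; origin under its middle. A bystander
- driver_red: red-handled screwdriver, 30x204x30 mm, lying on the bench; origin under its middle. A bystander
- marker: black marker pen with a red cap, 18x132x22 mm, lying on the bench left of the vice; origin under its middle. A bystander
- adjustable: adjustable spanner, 48x200x14 mm, lying on the bench to the right; origin under its middle. A bystander
- tin_screws: open ribbed tin, 79 mm across, 63 mm high; origin at the centre of its underside. A bystander
- station: Fixed stand with the gearbox; origin on the bench, plumb under the bearing, axes as the bearing's. Case 106x98 mm (x, y), breather cap 289 mm high, input shaft out to y = -98 mm, in front of an upright plate at x = 65 mm. The space below is open at the front (-x) and both sides, down to a 12 mm base plate from x = -20 mm on, 80 mm to either side.

How it is judged:
By the outcome, as a careful person would: the job done as asked, in the order asked, and still so for the second after the job is handed in, while the arm keeps its last pose, push and grip.
It also fails if it takes over 54 s, if anything falls off the work surface, if the arm or the gripper's body presses on something with over 40 N, if the wrist force passes 120 N, or if a joint passes its speed limit or range.

ROBOT

A 6-joint arm with a two-finger parallel gripper is mounted at the origin on a cart in front of the work surface, level with it; the furniture and walls round the work are solid. World frame = base frame: x ahead of the robot, y to its left, z up, the work surface at z = 0. Lengths are in m, angles in rad, forces in N, time in s.
With the tool pointing down it reaches from about 0.325 to 0.85 m from the base axis. Payload 4.4 kg.
Tool frame: the origin (TCP) lies at the very end of the fingers, on their centre line; the grasp point (between the pads) lies tcp_to_grasp behind it (tcp_to_grasp is the distance from the TCP to the grasp point, in m); z points along the fingers, y is the line along which they close (so a half turn about z gives the same grasp; the last joint's range is limited). The gripper opens to 94 mm and grips with 3 to 60 N. Pads are 16 mm wide; open, the fingers measure 119 mm over their backs; the gripper's body (75 mm by 177 mm) begins 78 mm behind the grasp point.
Start: joints at [1.139, 0.207, 1.542, -0, 1.393, -0.15], TCP at [0.16, 0.552, 0.205] pointing down, gripper open.
Joint ranges: [-2.73, 2.73], [-0.86, 2.22], [0.23, 2.46], [-1.11, 4.25], [0.08, 2.63], [-2.82, 2.82]. Speed limits (rad/s): [2.79, 2.79, 3.14, 3.14, 3.14, 3.14].

INTERFACE

Orientations are given as a 3x3 rotation matrix whose columns are the frame's x, y, z axes.
In Python, from plant import get_state, get_image, camera_info, close_job, tcp_to_grasp gives the robot as it stands. The module is installed in compiled form; this text tells all that it offers.
- The arm moves only by the tool apply_moves, never from a script. Its argument "targets" is a list of rows, each an object with "translation": the shift along the tool's x, y, z in mm, a list of three; "rot": the turn, a rotation vector about the tool's x, y, z in degrees, a list of three. A call has 1 to 20 rows; each row shifts and turns the commanded pose from where the row before left it, along the tool's axes as they then stand; what a row does not reach is not made up. A row lasts 1/12 s, in which the tool goes at most 41.7 mm and 7.16 degrees, less where a joint would pass 70% of its speed; a pose out of reach is approached as far as the arm can. A call is refused whole if a number of a shift passes 41.7 or a number of a turn 7.16, either way. A call with a gripper value outside its range is refused whole. "gripper" is the finger opening in mm, from 0 to 94, set as the call begins (left out, the last holds). The fingers move at their own pace and stop on an object; "squeeze" is the grip in N (left out, the last holds). Time passes only in rows, so rows that do not move let the fingers close. It gives the time, the measured TCP pose, the force, the opening and the grip force at its end, in the units of the state.
- get_state(): the state, without advancing time (a new reading comes with each control period).
- get_image(name): name is "scene" or "top"; returns (picture, depth): 384x512x3 uint8, red, green, blue; 384x512 float32, m along the optical axis (not along the pixel's ray), 0 where there is no reading.
- camera_info(name): a dict with "camera_matrix" (3x3 intrinsics, pixels), "view" (4x4, takes a point from world to camera coordinates). Camera axes: x right, y up, looking along -z (the intrinsics and any distortion apply to the point x, -y, -z); pixel columns grow to the right and rows downward; lengths in m; the calibration is good to about 2 mm. A picture is of the moment at which its call begins. camera_info takes no time and is no camera call.
- close_job(): hands the job in; it is judged then, once.
The state is a dict: "time": time; "joints": joint angles; "qd": joint speeds; "joint_efforts": joint torques, N m; "position": TCP position; "tool_rot": TCP orientation; "ft_force": force on the tool from outside, world axes, zero at the start; "moment": the same for the moment, N m; "opening": opening from 0.0 (shut) to 1.0 (fully open); "finger_force": force on a finger pad.
Only numpy, scipy, OpenCV 4.12 (cv2) and the standard library are available. Lean on these libraries where they do the work, as an engineer would, in place of code of your own. Each camera call takes 0.05 s, during which the arm holds its last target. There are 200 camera calls.

## Working session

There is one attempt and no reset: what is moved stays moved. The work goes in short steps, Python scripts to look and compute and a tool call to move; the robot and the scene stay as the last step left them, time stands still between calls to the robot, and variables do not carry over. Pictures are saved under pics/ and viewed, at most 10 in all, crops included, and the job is handed in when it is done.

Besides the shell and the picture viewer there is one more tool, called as a command line: name --argument value ..., lists and objects as JSON in quotes. apply_moves: Moves the arm, as the interface text tells. Its arguments: {"type":"object","properties":{"targets":{"type":"array"},"gripper":{"type":"number"},"squeeze":{"type":"number"}},"required":["targets"]}

```bash
mkdir -p pics
cat > h.py <<'E'
import numpy as np,cv2
from plant import *
def cam(n):
    c=camera_info(n); return np.array(c["camera_matrix"]),np.array(c["view"]),c
def cloud(n,d):
    K,V,_=cam(n); v,u=np.mgrid[:d.shape[0],:d.shape[1]]
    p=np.stack([(u-K[0,2])/K[0,0]*d,-(v-K[1,2])/K[1,1]*d,-d],-1)
    return (p-V[:3,3])@V[:3,:3]
def ray(n,u,v):
    K,V,_=cam(n); r=np.array([(u-K[0,2])/K[0,0],-(v-K[1,2])/K[1,1],-1.])
    return -V[:3,:3].T@V[:3,3], V[:3,:3].T@r
def onz(n,u,v,z):
    o,r=ray(n,u,v); return o+r*(z-o[2])/r[2]
def proj(n,p):
    K,V,_=cam(n); q=V[:3,:3]@np.asarray(p)+V[:3,3]; return K[0,0]*q[0]/-q[2]+K[0,2], -K[1,1]*q[1]/-q[2]*1+K[1,2]
def save(n,f):
    im,d=get_image(n); cv2.imwrite('pics/'+f,cv2.cvtColor(im,cv2.COLOR_RGB2BGR)); np.savez('pics/'+f+'.npz',im=im,d=d); return im,d
E
python3 - <<'E'
from h import *
for n in("scene","top"):
    im,d=save(n,n+"0.png"); print(cam(n)); print((d==0).mean())
print(tcp_to_grasp,get_state())
E
```

```text
(array([[489.84726571,   0.        , 249.62863445],
       [  0.        , 489.84726571, 190.64873958],
       [  0.        ,   0.        ,   1.        ]]), array([[ 0.6799415 , -0.73325785, -0.00353221, -0.44134536],
       [ 0.5303588 ,  0.48845769,  0.69291315, -0.36380403],
       [-0.50635867, -0.47301375,  0.72101241, -1.27250015],
       [ 0.        ,  0.        ,  0.        ,  1.        ]]), {'camera_matrix': array([[489.84726571,   0.        , 249.62863445],
       [  0.        , 489.84726571, 190.64873958],
       [  0.        ,   0.        ,   1.        ]]), 'view': array([[ 0.6799415 , -0.73325785, -0.00353221, -0.44134536],
       [ 0.5303588 ,  0.48845769,  0.69291315, -0.36380403],
       [-0.50635867, -0.47301375,  0.72101241, -1.27250015],
       [ 0.        ,  0.        ,  0.        ,  1.        ]])})
0.0039215087890625
(array([[365.71050142,   0.        , 255.2408446 ],
       [  0.        , 365.71050142, 188.9448325 ],
       [  0.        ,   0.        ,   1.        ]]), array([[-0.39222576, -0.91986097, -0.0038394 ,  0.12708359],
       [ 0.8885217 , -0.37993653, 
[... 702 characters left out ...]
,
        1.39349270e+00, -1.50481269e-01]), 'qd': array([ 0.00041263, -0.00269388, -0.00220293,  0.00125855,  0.00246708,
        0.00164294]), 'joint_efforts': array([ 3.24689991e-04, -3.71860564e+01, -2.82295561e+01,  7.01076142e-02,
        3.09392321e-02, -2.32481580e-05]), 'position': array([0.15961675, 0.55165795, 0.20441141]), 'tool_rot': array([[-9.60548818e-01,  2.78110162e-01, -8.40686434e-04],
       [ 2.78111278e-01,  9.60547080e-01, -1.85023730e-03],
       [ 2.92949103e-04, -2.01104763e-03, -9.99997935e-01]]), 'ft_force': array([ 0.07581504,  0.39209539, -0.06730088]), 'moment': array([ 0.04171595,  0.0320874 , -0.00617101]), 'finger_force': 0.0, 'opening': 0.9966159960407822}
```

View pics/scene0.png

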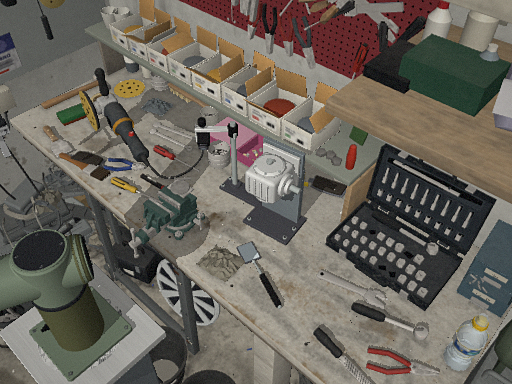

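View pics/top0.png

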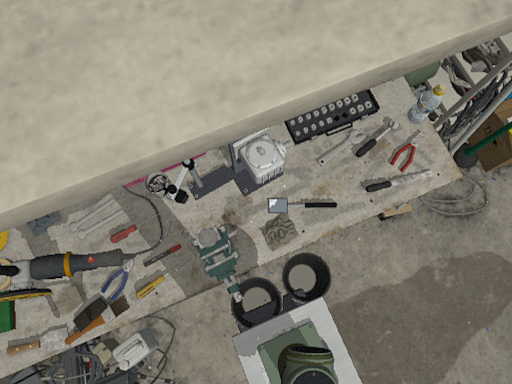

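Run:
```python
from h import *
s=np.load('pics/scene0.png.npz');t=np.load('pics/top0.png.npz')
a=cv2.resize(s['im'][100:320,185:325],None,fx=2.7,fy=2.7,interpolation=cv2.INTER_CUBIC)
b=cv2.resize(t['im'][125:255,140:350],None,fx=2,fy=2,interpolation=cv2.INTER_CUBIC)
c=np.zeros((594,800,3),np.uint8); c[:a.shape[0],:a.shape[1]]=a; c[:b.shape[0],380:]=b
cv2.imwrite('pics/crop0.png',c[...,::-1])
print(proj('top',[.16,.552,.2]),proj('scene',[.16,.552,.2]))
# mirror, knob, gearbox points by depth
for n,f,pts in(('scene',s,[(202,121),(202,131),(234,128),(232,125),(247,252),(265,285),(278,303),(268,162)]),('top',t,[(188,163),(190,165),(172,194),(176,190),(277,205),(305,205),(335,205),(262,148)])):
    P=cloud(n,f['d'])
    for u,v in pts: print(n,u,v,P[v,u].round(3),f['im'][v,u])
```

```text
(np.float64(78.28167612076894), np.float64(410.1014756855442)) (np.float64(3.768837149352322), np.float64(147.58621664539106))
scene 202 121 [0.58  0.123 0.286] [31 35 36]
scene 202 131 [0.579 0.126 0.247] [192 188 184]
scene 234 128 [0.641 0.053 0.262] [27 31 29]
scene 232 125 [0.639 0.059 0.271] [145 152 146]
scene 247 252 [ 0.476 -0.15   0.006] [122 128 132]
scene 265 285 [ 0.423 -0.267  0.014] [14 20 25]
scene 278 303 [ 0.402 -0.332  0.02 ] [18 20 22]
scene 268 162 [ 0.578 -0.134  0.287] [153 158 154]
top 188 163 [0.639 0.067 0.268] [127 133 132]
top 190 165 [0.634 0.065 0.261] [17 15 21]
top 172 194 [0.576 0.139 0.257] [149 150 146]
top 176 190 [0.576 0.123 0.278] [51 53 54]
top 277 205 [ 0.479 -0.147  0.01 ] [122 131 136]
top 305 205 [ 0.441 -0.233  0.019] [0 3 4]
top 335 205 [ 0.401 -0.327  0.017] [10  2 10]
top 262 148 [ 0.592 -0.136  0.287] [138 143 137]
```

View pics/crop0.png

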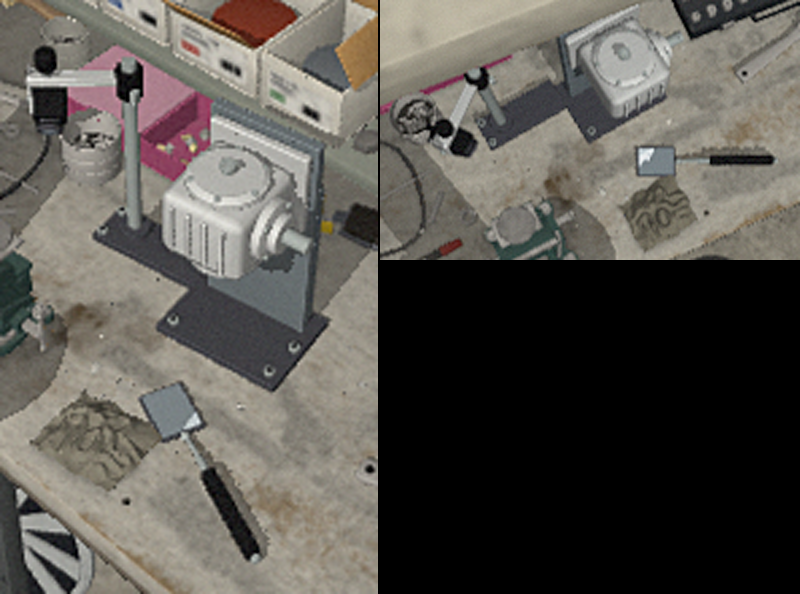

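Run:
```python
from h import *
S={n:np.load(f'pics/{n}0.png.npz') for n in('scene','top')}
C={n:cloud(n,S[n]['d']) for n in S}
print('base corners scene',*[onz('scene',185+u/2.7,100+v/2.7,.012).round(4) for u,v in((157,325),(275,387),(328,318))])
print('base corner top',*[onz('top',140+(u-380)/2,125+v/2,.012).round(4) for u,v in((590,141),(665,97),(485,145))])
for n in S:
    im,P=S[n]['im'].astype(int),C[n]; g=im.sum(2); ok=S[n]['d']>0
    box=lambda x0,x1,y0,y1,z0,z1: ok&(P[...,0]>x0)&(P[...,0]<x1)&(P[...,1]>y0)&(P[...,1]<y1)&(P[...,2]>z0)&(P[...,2]<z1)
    # handle: dark at bench level
    for nm,m in(('handle',(g<120)&box(.37,.46,-.37,-.2,.005,.04)),('frame+glass',box(.42,.53,-.2,-.1,.003,.03)&(im[...,2]-im[...,0]>4)&(g<450)),
      ('knob',(g<200)&box(.54,.6,.09,.16,.262,.31)),('posttop',box(.61,.67,.03,.09,.255,.3)),('cap/case>.25',box(.5,.7,-.22,-.06,.25,.28)),('case',box(.5,.63,-.22,-.06,.19,.25))):
        v,u=np.nonzero(m)
        if len(u)<4: print(n,nm,len(u)); continue
        r=cv2.minAreaRect(np.float32(np.c_[u,v])); Q=P[m]
        z=np.median(Q[:,2]); R=cv2.minAreaRect(np.float32(1000*Q[:,:2]))
        print(n,nm,len(u),'px',np.round([u.mean(),v.mean()],1),'rect',np.round(r[0],1),'xyz',Q.mean(0).round(4),'z',np.percentile(Q[:,2],[5,50,95]).round(3),'world rect',np.round(R[0],1),np.round(R[1],1),round(R[2],1))
        if nm=='handle': 
            vx,vy,x0,y0=cv2.fitLine(np.float32(Q[:,:2]),2,0,.01,.01).ravel(); print('  dir',vx,vy, 'ext',np.ptp((Q[:,:2]-[x0,y0])@[vx,vy]))
    # plate
    m=box(.6,.75,-.25,.02,.05,.28); Q=P[m]
    for _ in range(1):
        best=0;rng=np.random.default_rng(0)
        for k in range(500):
            a=Q[rng.choice(len(Q),3,False)]; nn=np.cross(a[1]-a[0],a[2]-a[0]); nn/=np.linalg.norm(nn)+1e-9
            if abs(nn[2])>.15: continue
            i=abs((Q-a[0])@nn)<.003
            if i.sum()>best: best=i.sum();I=i
        c=Q[I].mean(0); nn=np.linalg.svd(Q[I]-c)[2][2]; print(n,'plate',best,len(Q),c.round(3),nn.round(4))
    q=box(.2,.8,-.5,.4,.3,1.); print(n,'above .3',q.sum(),P[q].min(0) if q.any() else '', P[q].max(0) if q.any() else '')
P=C['top'];print('ceil',P[100,200],P[60,300],P[130,220], P[40,256])
```

```text
base corners scene [ 0.5535 -0.0614  0.012 ] [ 0.5764 -0.218   0.012 ] [ 0.6945 -0.1988  0.012 ]
base corner top [ 0.5525 -0.0594  0.012 ] [ 0.574  -0.2098  0.012 ] [0.6167 0.1086 0.012 ]
scene handle 212 px [269.8 289.7] rect [269.9 289.5] xyz [ 0.4197 -0.2877  0.0173] z [0.011 0.018 0.022] world rect [ 421.8 -285. ] [107.7  16.8] 67.0
  dir 0.38894457 0.9212612 ext 0.10771322555065449
scene frame+glass 260 px [247.4 252. ] rect [248.  252.3] xyz [ 0.4767 -0.1512  0.0074] z [0.004 0.007 0.011] world rect [ 477.4 -153.5] [66.4 50.1] 66.9
scene knob 74 px [201.4 121.8] rect [201. 122.] xyz [0.5804 0.1263 0.2807] z [0.268 0.283 0.29 ] world rect [581.4 129.2] [22.6 20.9] 1.6
scene posttop 98 px [230.9 125.9] rect [228.7 125.1] xyz [0.6394 0.0649 0.2639] z [0.256 0.263 0.275] world rect [635.4  70.6] [27.2 51.2] 49.8
scene cap/case>.25 1413 px [273.1 167.6] rect [274.6 167.2] xyz [ 0.586  -0.1453  0.2684] z [0.253 0.269 0.279] world rect [ 590.3 -137.9] [132.  129.7] 12.6
scene case 702 px [269.2 189.5] rect [270.5 187.7] xyz [ 0.5489 -0.1652  0.2259] z [0.198 0.228 0.248] world rect [ 
[... 731 characters left out ...]
yz [0.6383 0.0711 0.2634] z [0.255 0.263 0.275] world rect [635.3  70.8] [34.2 38.7] 1.3
top cap/case>.25 1403 px [261.2 153.3] rect [261.  151.3] xyz [ 0.5848 -0.1302  0.2698] z [0.255 0.272 0.279] world rect [ 588.9 -133.9] [123.7 129. ] 8.5
top case 320 px [265.8 164.8] rect [265.  161.2] xyz [ 0.5612 -0.1352  0.2283] z [0.201 0.232 0.249] world rect [ 572.2 -139.5] [156.2 104.8] 85.3
top plate 249 757 [ 0.638 -0.105  0.208] [-0.9904 -0.1226 -0.0632]
top above .3 67480 [ 0.3812204  -0.49000681  0.58180321] [0.5670559  0.19820626 0.96785264]
ceil [0.41099286 0.00703159 0.96341202] [ 0.41278537 -0.08213754  0.96309656] [0.38183928 0.00167064 0.96046255] [ 0.44460982 -0.05613974  0.96340932]
```

Run:
```python
from h import *
S={n:np.load(f'pics/{n}0.png.npz') for n in('scene','top')}
for n in S:
    print(n,'cam at',ray(n,0,0)[0].round(3))
    P=cloud(n,S[n]['d']);m=(P[...,2]>.32)&(S[n]['d']>0)&(P[...,0]<1)&(abs(P[...,1])<.4)
    for x in np.arange(.2,1,.1):
        q=P[m&(P[...,0]>x)&(P[...,0]<x+.1)]
        if len(q): print(round(x,2),len(q),np.percentile(q[:,2],[0,1,10,50,100]).round(3),q[:,1].min().round(2),q[:,1].max().round(2))
# two-view triangulation of knob centre & handle centre
def tri(a,b):
    o1,r1=ray('scene',*a);o2,r2=ray('top',*b);A=np.c_[r1,-r2];t=np.linalg.lstsq(A,o2-o1,rcond=None)[0]
    p,q=o1+t[0]*r1,o2+t[1]*r2; return ((p+q)/2).round(4),np.linalg.norm(p-q).round(4)
print('knob',tri((201.6,121.4),(171.6,188.8)),'handle',tri((269.9,289.6),(320.3,204.5)),'glass',tri((247.9,252.2),(277.5,205.5)))
print('post',tri((185+128/2.7,100+66/2.7),(140+(475-380)/2,125+76/2)))
print('lens-ish dark box', [tuple(np.round(x,3)) for x in (cloud('scene',S['scene']['d'])[137:150:4,200:208:2].reshape(-1,3))])
```

```text
scene cam at [-0.151 -0.748  1.168]
0.5 1405 [0.581 0.583 0.592 0.61  0.614] -0.4 -0.32
0.6 1314 [0.608 0.609 0.61  0.639 0.648] -0.4 -0.32
0.7 696 [0.641 0.642 0.644 0.678 0.734] -0.4 -0.33
0.8 465 [0.32  0.32  0.323 0.335 0.614] -0.4 0.4
0.9 12070 [0.32  0.323 0.362 0.479 0.657] -0.4 0.4
top cam at [0.26  0.022 1.228]
0.3 20134 [0.925 0.928 0.937 0.961 0.967] -0.3 0.2
0.4 40235 [0.96  0.961 0.962 0.964 0.968] -0.27 0.17
0.5 7094 [0.582 0.963 0.964 0.965 0.968] -0.4 0.15
knob (array([0.5855, 0.1328, 0.2751]), np.float64(0.0022)) handle (array([ 0.4239, -0.2841,  0.0077]), np.float64(0.0013)) glass (array([ 0.4794, -0.1494,  0.0011]), np.float64(0.0016))
post (array([0.6441, 0.0672, 0.2636]), np.float64(0.0065))
lens-ish dark box [(np.float64(0.574), np.float64(0.132), np.float64(0.224)), (np.float64(0.576), np.float64(0.125), np.float64(0.227)), (np.float64(0.581), np.float64(0.121), np.float64(0.226)), (np.float64(0.587), np.float64(0.119), np.float64(0.223)), (np.float64(0.565), np.float64(0.123), np.float64(0.219)), (np.float64(0.572), np.float64(0.121), np.float64(0.216)), (np.float64(0.573), np.float64(0.113), np.float64(0.22)), (np.float64(0.577), np.float64(0.11), np.float64(0.219)), (np.float64(0.563), np.float64(0.121), np.float64(0.206)), (np.float64(0.562), np.float64(0.112), np.float64(0.212)), (np.float64(0.567), np.float64(0.108), np.float64(0.211)), (np.float64(0.573), np.float64(0.106), np.float64(0.209)), (np.float64(0.562), np.float64(0.123), np.float64(0.19)), (np.float64(0.568), np.float64(0.12), np.float64(0.188)), (np.float64(-0.151), np.float64(-0.748), np.float64(1.168)), (np.float64(0.576), np.float64(0.111), np.float64(0.188))]
```

apply_moves --targets '[{"translation":[0,0,-40],"rot":[0,0,0]},{"translation":[0,0,-40],"rot":[0,0,0]},{"translation":[0,0,-40],"rot":[0,0,0]},{"translation":[-33,-18,0],"rot":[0,0,0]},{"translation":[-33,-18,0],"rot":[0,0,0]},{"translation":[-33,-18,0],"rot":[0,0,0]},{"translation":[-33,-18,0],"rot":[0,0,0]},{"translation":[-33,-18,0],"rot":[0,0,0]},{"translation":[-33,-18,0],"rot":[0,0,0]},{"translation":[-33,-18,0],"rot":[0,0,0]},{"translation":[-33,-18,0],"rot":[0,0,0]},{"translation":[-33,-18,0],"rot":[0,0,0]},{"translation":[-33,-18,0],"rot":[0,0,0]},{"translation":[-33,-18,0],"rot":[0,0,0]},{"translation":[-33,-18,0],"rot":[0,0,0]},{"translation":[-33,-18,0],"rot":[0,0,0]},{"translation":[-33,-18,0],"rot":[0,0,0]},{"translation":[-33,-18,0],"rot":[0,0,0]},{"translation":[0,0,0],"rot":[0,0,0]}]' --gripper 60 --squeeze 12

```text
time: 1.68
position: [0.5637, 0.15, 0.3237]
tool_rot: [[-0.959, 0.285, -0.0], [0.285, 0.959, -0.003], [-0.0, -0.003, -1.0]]
ft_force: [-0.8, 0.3, -1.0]
opening: 0.637
finger_force: 0.0
```

apply_moves --targets '[{"translation":[-24,-13,0],"rot":[0,0,0]},{"translation":[0,0,0],"rot":[0,0,0]},{"translation":[0,0,18],"rot":[0,0,0]},{"translation":[0,0,18],"rot":[0,0,0]},{"translation":[0,0,18],"rot":[0,0,0]},{"translation":[0,0,0],"rot":[0,0,0]}]'

```text
time: 2.18
position: [0.5763, 0.1367, 0.2665]
tool_rot: [[-0.961, 0.277, -0.009], [0.278, 0.961, -0.0], [0.009, -0.003, -1.0]]
ft_force: [-0.4, -0.2, -1.0]
opening: 0.637
finger_force: 0.0
```

Run:
```python
from h import *
st=get_state(); print(st['position'],st['ft_force'])
for n in('scene','top'): save(n,n+'1.png')
a=cv2.imread('pics/scene1.png')[60:260,130:330];b=cv2.imread('pics/top1.png')[100:300,100:300]
cv2.imwrite('pics/c1.png',cv2.resize(np.hstack([a,b]),(800,400),interpolation=cv2.INTER_CUBIC))
```

```text
[0.57629649 0.13674285 0.26650931] [-0.38253061 -0.18418849 -1.028879  ]
```

View pics/c1.png

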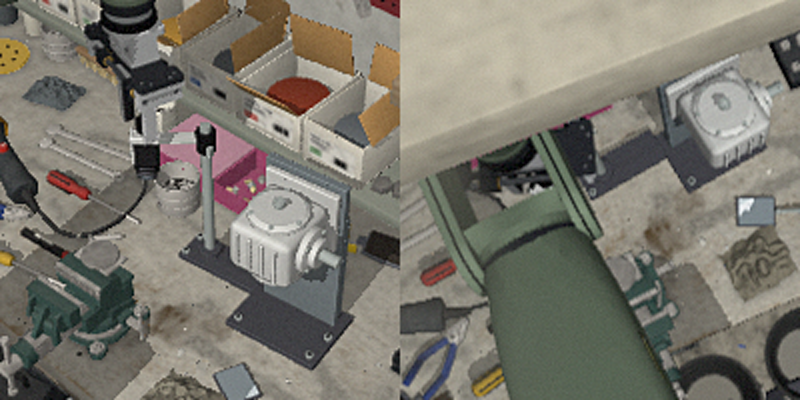

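apply_moves --targets '[{"translation":[-8,-4,0],"rot":[0,0,0]},{"translation":[0,0,0],"rot":[0,0,0]},{"translation":[0,0,0],"rot":[0,0,0]}]'

```text
time: 2.53
position: [0.5874, 0.1299, 0.273]
tool_rot: [[-0.96, 0.279, 0.003], [0.279, 0.96, 0.0], [-0.002, 0.001, -1.0]]
ft_force: [-0.6, 0.7, 0.3]
opening: 0.639
finger_force: 0.0
```

apply_moves --targets '[{"translation":[0,0,0],"rot":[0,0,0]},{"translation":[0,0,0],"rot":[0,0,0]},{"translation":[0,0,0],"rot":[0,0,0]},{"translation":[0,0,0],"rot":[0,0,0]},{"translation":[0,0,0],"rot":[0,0,0]}]' --gripper 0 --squeeze 12

```text
time: 2.95
position: [0.5862, 0.1301, 0.2714]
tool_rot: [[-0.961, 0.278, -0.0], [0.278, 0.961, 0.0], [0.0, 0.0, -1.0]]
ft_force: [-0.0, -0.3, -0.3]
opening: 0.317
finger_force: 0.0
```

apply_moves --targets '[{"translation":[0,0,0],"rot":[0,0,0]},{"translation":[0,0,0],"rot":[0,0,0]},{"translation":[0,0,0],"rot":[0,0,0]}]'

```text
time: 3.2
position: [0.5858, 0.1313, 0.2714]
tool_rot: [[-0.961, 0.277, -0.001], [0.277, 0.961, 0.002], [0.001, 0.002, -1.0]]
ft_force: [-1.6, 4.4, 0.6]
opening: 0.248
finger_force: 12.0
```

apply_moves --targets '[{"translation":[6,-11.5,0],"rot":[0,0,0]},{"translation":[4,-11.5,0],"rot":[0,0,0]},{"translation":[2.5,-12,0],"rot":[0,0,0]},{"translation":[1,-12.5,0],"rot":[0,0,0]},{"translation":[-1,-12.5,0],"rot":[0,0,0]},{"translation":[0,0,0],"rot":[0,0,0]},{"translation":[0,0,0],"rot":[0,0,0]}]'

```text
time: 3.78
position: [0.5563, 0.0751, 0.2715]
tool_rot: [[-0.96, 0.279, -0.003], [0.279, 0.96, -0.001], [0.002, -0.002, -1.0]]
ft_force: [-5.7, -0.2, 3.0]
opening: 0.245
finger_force: 12.0
```

Going well; continue towards the stop in small steps.

apply_moves --targets '[{"translation":[-3,-8,0],"rot":[0,0,0]},{"translation":[-3,-8,0],"rot":[0,0,0]},{"translation":[0,0,0],"rot":[0,0,0]},{"translation":[0,0,0],"rot":[0,0,0]}]'

```text
time: 4.12
position: [0.5586, 0.0585, 0.2715]
tool_rot: [[-0.96, 0.278, -0.001], [0.278, 0.96, -0.001], [0.001, -0.002, -1.0]]
ft_force: [-3.4, -0.8, 2.6]
opening: 0.25
finger_force: 12.0
```

apply_moves --targets '[{"translation":[-2,-5,0],"rot":[0,0,0]},{"translation":[0,0,0],"rot":[0,0,0]},{"translation":[0,0,0],"rot":[0,0,0]}]'

```text
time: 4.37
position: [0.5591, 0.0563, 0.2714]
tool_rot: [[-0.961, 0.277, -0.001], [0.277, 0.961, 0.005], [0.002, 0.005, -1.0]]
ft_force: [-4.0, 7.0, 1.4]
opening: 0.247
finger_force: 12.0
```

apply_moves --targets '[{"translation":[-2,-4,0],"rot":[0,0,0]},{"translation":[0,0,0],"rot":[0,0,0]},{"translation":[0,0,0],"rot":[0,0,0]}]'

```text
time: 4.62
position: [0.5592, 0.0562, 0.2713]
tool_rot: [[-0.962, 0.275, -0.002], [0.275, 0.961, 0.013], [0.006, 0.012, -1.0]]
ft_force: [-6.0, 16.4, 3.8]
opening: 0.249
finger_force: 12.0
```

apply_moves --targets '[{"translation":[0,0,0],"rot":[0,0,0]},{"translation":[0,0,0],"rot":[0,0,0]},{"translation":[0,2,0],"rot":[0,0,0]},{"translation":[0,2,0],"rot":[0,0,0]},{"translation":[0,2,0],"rot":[0,0,0]},{"translation":[0,0,-20],"rot":[0,0,0]},{"translation":[0,0,-25],"rot":[0,0,0]},{"translation":[0,0,-35],"rot":[0,0,0]}]' --gripper 60

```text
time: 5.28
position: [0.5608, 0.0546, 0.3491]
tool_rot: [[-0.96, 0.279, -0.006], [0.279, 0.96, -0.0], [0.006, -0.002, -1.0]]
ft_force: [1.1, 0.2, -0.4]
opening: 0.638
finger_force: 0.0
```

apply_moves --targets '[{"translation":[3.5,-35,0],"rot":[0,0,0]},{"translation":[3.5,-35,0],"rot":[0,0,0]},{"translation":[3.5,-35,0],"rot":[0,0,0]},{"translation":[3.5,-35,0],"rot":[0,0,0]},{"translation":[3.5,-35,0],"rot":[0,0,0]},{"translation":[3.5,-35,0],"rot":[0,0,0]},{"translation":[3.5,-35,0],"rot":[0,0,0]},{"translation":[3.5,-35,0],"rot":[0,0,0]},{"translation":[3.5,-35,0],"rot":[0,0,0]},{"translation":[3.5,-35,0],"rot":[0,0,0]},{"translation":[0,0,0],"rot":[0,0,0]}]'

```text
time: 6.2
position: [0.4287, -0.2773, 0.3512]
tool_rot: [[-0.958, 0.286, -0.001], [0.286, 0.958, -0.003], [0.0, -0.004, -1.0]]
ft_force: [0.6, 0.4, -0.2]
opening: 0.641
finger_force: 0.0
```

apply_moves --targets '[{"translation":[0,0,0],"rot":[0,0,7]},{"translation":[0,0,0],"rot":[0,0,7]},{"translation":[0,0,0],"rot":[0,0,7]},{"translation":[0,0,0],"rot":[0,0,7]},{"translation":[0,0,0],"rot":[0,0,7]},{"translation":[0,0,0],"rot":[0,0,7]},{"translation":[0,0,0],"rot":[0,0,7]},{"translation":[0,0,0],"rot":[0,0,7]},{"translation":[0,0,0],"rot":[0,0,7]},{"translation":[0,0,0],"rot":[0,0,7]},{"translation":[0,0,0],"rot":[0,0,7]},{"translation":[0,0,0],"rot":[0,0,7]},{"translation":[0,0,0],"rot":[0,0,7]},{"translation":[0,0,0],"rot":[0,0,6]},{"translation":[0,0,0],"rot":[0,0,0]},{"translation":[0,0,0],"rot":[0,0,0]}]'

```text
time: 7.53
position: [0.4312, -0.2715, 0.3515]
tool_rot: [[0.391, 0.921, 0.0], [0.921, -0.391, -0.0], [-0.0, 0.0, -1.0]]
ft_force: [0.4, 1.0, 0.3]
opening: 0.64
finger_force: 0.0
```

Run:
```python
from h import *
st=get_state(); print(st['time'],st['position'],st['tool_rot'].round(3),st['joints'].round(2))
for n in('scene','top'): save(n,n+'2.png')
a=cv2.imread('pics/scene2.png')[90:290,170:370];b=cv2.imread('pics/top2.png')[100:300,140:340]
cv2.imwrite('pics/c2.png',cv2.resize(np.hstack([a,b]),(800,400),interpolation=cv2.INTER_CUBIC))
S=np.load('pics/top0.png.npz');P=cloud('top',S['d'])
for y in np.arange(-.12,.12,.04):
  for x in (.3,.35,.4,.45,.5):
    m=(abs(P[...,0]-x)<.025)&(abs(P[...,1]-y)<.02); print(round(x,2),round(y,2),P[m][:,2].max().round(3) if m.any() else None,end=' | ')
  print()
```

```text
7.5333 [ 0.43123589 -0.27153906  0.35151186] [[ 0.391  0.921  0.   ]
 [ 0.921 -0.391 -0.   ]
 [-0.     0.    -1.   ]] [-0.73 -0.01  1.48 -0.    1.67 -0.33]
0.3 -0.12 0.007 | 0.35 -0.12 0.027 | 0.4 -0.12 0.964 | 0.45 -0.12 0.965 | 0.5 -0.12 0.258 | 
0.3 -0.08 0.004 | 0.35 -0.08 0.02 | 0.4 -0.08 0.965 | 0.45 -0.08 0.966 | 0.5 -0.08 0.966 | 
0.3 -0.04 0.003 | 0.35 -0.04 0.007 | 0.4 -0.04 0.965 | 0.45 -0.04 0.966 | 0.5 -0.04 0.966 | 
0.3 0.0 0.006 | 0.35 0.0 0.008 | 0.4 0.0 0.965 | 0.45 0.0 0.966 | 0.5 0.0 0.967 | 
0.3 0.04 0.004 | 0.35 0.04 0.124 | 0.4 0.04 0.966 | 0.45 0.04 0.966 | 0.5 0.04 0.967 | 
0.3 0.08 0.1 | 0.35 0.08 0.124 | 0.4 0.08 0.966 | 0.45 0.08 0.967 | 0.5 0.08 0.967 |
```

View pics/c2.png

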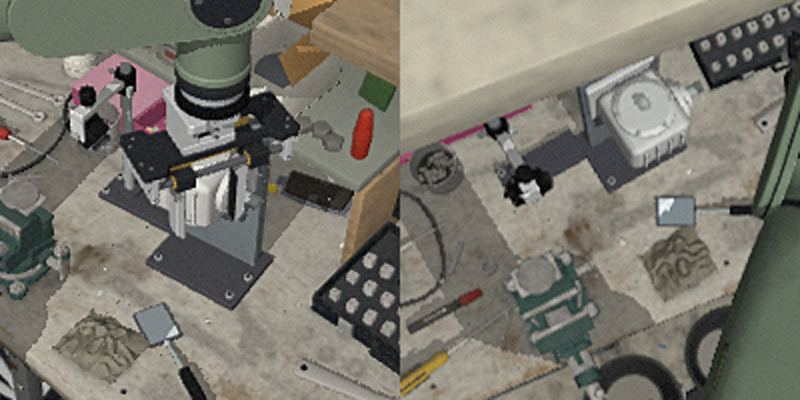

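apply_moves --targets '[{"translation":[0,-2.5,40],"rot":[0,0,0]},{"translation":[0,0,40],"rot":[0,0,0]},{"translation":[0,0,40],"rot":[0,0,0]},{"translation":[0,0,40],"rot":[0,0,0]},{"translation":[0,0,40],"rot":[0,0,0]},{"translation":[0,0,40],"rot":[0,0,0]},{"translation":[0,0,40],"rot":[0,0,0]},{"translation":[0,0,30],"rot":[0,0,0]},{"translation":[0,0,0],"rot":[0,0,0]},{"translation":[0,0,0],"rot":[0,0,0]},{"translation":[0,0,0],"rot":[0,0,0]}]' --gripper 50

```text
time: 8.55
position: [0.4301, -0.2718, 0.0433]
tool_rot: [[0.393, 0.92, 0.002], [0.92, -0.393, -0.002], [-0.001, 0.003, -1.0]]
ft_force: [0.2, 0.2, 1.1]
opening: 0.531
finger_force: 0.0
```

apply_moves --targets '[{"translation":[0,0,18],"rot":[0,0,0]},{"translation":[0,0,12],"rot":[0,0,0]},{"translation":[0,0,4],"rot":[0,0,0]},{"translation":[0,0,4],"rot":[0,0,0]},{"translation":[0,0,0],"rot":[0,0,0]},{"translation":[0,0,0],"rot":[0,0,0]}]'

```text
time: 9.05
position: [0.4297, -0.2715, 0.0049]
tool_rot: [[0.393, 0.92, 0.002], [0.92, -0.393, -0.002], [-0.001, 0.003, -1.0]]
ft_force: [-0.8, -0.7, 0.4]
opening: 0.533
finger_force: 0.0
```

apply_moves --targets '[{"translation":[0,0,0],"rot":[0,0,0]},{"translation":[0,0,0],"rot":[0,0,0]},{"translation":[0,0,0],"rot":[0,0,0]},{"translation":[0,0,0],"rot":[0,0,0]},{"translation":[0,0,0],"rot":[0,0,0]},{"translation":[0,0,0],"rot":[0,0,0]},{"translation":[0,0,0],"rot":[0,0,0]},{"translation":[0,0,0],"rot":[0,0,0]}]' --gripper 0 --squeeze 35

```text
time: 9.72
position: [0.4285, -0.2705, 0.0035]
tool_rot: [[0.393, 0.92, -0.0], [0.92, -0.393, 0.0], [0.0, -0.001, -1.0]]
ft_force: [-1.0, 0.4, 2.4]
opening: 0.166
finger_force: 35.0
```

apply_moves --targets '[{"translation":[0,0,-10],"rot":[0,0,0]},{"translation":[0,0,-20],"rot":[0,0,0]},{"translation":[0,0,-30],"rot":[0,0,0]},{"translation":[0,0,-30],"rot":[0,0,0]},{"translation":[0,0,-10],"rot":[0,0,0]},{"translation":[0,0,0],"rot":[0,0,0]},{"translation":[0,0,0],"rot":[0,0,0]},{"translation":[0,0,0],"rot":[0,0,0]}]'

```text
time: 10.38
position: [0.4275, -0.2695, 0.1017]
tool_rot: [[0.393, 0.92, -0.002], [0.92, -0.393, 0.002], [0.001, -0.003, -1.0]]
ft_force: [1.1, 0.2, -0.8]
opening: 0.164
finger_force: 35.0
```

```bash
cat > m.py <<'E'
from h import *
def glass(tag,guess,rad=.05,show=False):
    st=get_state(); p,R=st['position'],st['tool_rot']; g=p+R@np.array(guess)
    print('t',st['time'],'tcp',p.round(4),'F',st['ft_force'].round(1),'joints',st['joints'].round(2),'guess',g.round(4))
    out=[]
    for n in('scene','top'):
        im,d=save(n,n+tag+'.png'); P=cloud(n,d); q=(P-p)@R
        m=(d>0)&(abs(q[...,0]-guess[0])<.036)&(abs(q[...,1]-guess[1])<.036)&(abs(q[...,2]-guess[2])<.02)
        if m.sum()<30: print(n,'few',m.sum()); continue
        Q=P[m]; c=np.median(Q,0)
        for _ in range(4):
            nn=np.linalg.svd(Q-c,full_matrices=False)[2][2]; r=(Q-c)@nn; k=abs(r)<max(2*np.std(r),.002); Q=Q[k]; c=Q.mean(0)
        nn*=np.sign(nn@-R[:,2]); rect=cv2.minAreaRect(np.float32(1000*((Q-p)@R)[:,:2]))
        print(n,m.sum(),len(Q),'c',c.round(4),'n',nn.round(4),'in tool c',((c-p)@R).round(4),'n',(nn@R).round(4),'rect tool',np.round(rect[0],1),np.round(rect[1],1),round(rect[2],1),'px',proj(n,g))
E
python3 - <<'E'
from m import *
glass('3',[.129,0,-.0035])
E
```

```text
t 10.3833 tcp [ 0.4275 -0.2695  0.1017] F [ 1.1  0.2 -0.8] joints [-0.73  0.18  1.81 -0.    1.16 -0.33] guess [ 0.4782 -0.1509  0.1053]
scene 150 132 c [ 0.4814 -0.1361  0.1055] n [0.0302 0.0406 0.9987] in tool c [ 0.1439 -0.0029 -0.0037] n [ 0.0502  0.0087 -0.9987] rect tool [143.1  -0.8] [46.7 39.9] 86.6 px (np.float64(247.51811204266755), np.float64(230.38627992236036))
top 342 311 c [ 0.4792 -0.1482  0.1053] n [-0.0141  0.0073  0.9999] in tool c [ 0.1319 -0.0002 -0.0035] n [ 0.0022 -0.019  -0.9998] rect tool [1.29e+02 1.00e-01] [69.2 49.4] 0.2 px (np.float64(279.94414060534405), np.float64(198.35713129640837))
```

Run:
```python
from h import *
th=np.radians(8.2); X=np.array([np.cos(th),np.sin(th)]);Y=np.array([-X[1],X[0]]);B=np.array([.584,-.1345])
for n in('scene','top'):
    S=np.load(f'pics/{n}0.png.npz');im,d=S['im'].astype(float),S['d'];f=4
    big=cv2.resize(S['im'],None,fx=f,fy=f,interpolation=cv2.INTER_CUBIC).astype(int)
    v,u=np.mgrid[:big.shape[0],:big.shape[1]]; u=(u+.5)/f-.5;v=(v+.5)/f-.5
    K,V,_=cam(n);o=-V[:3,:3].T@V[:3,3]
    r=np.stack([(u-K[0,2])/K[0,0],-(v-K[1,2])/K[1,1],-np.ones_like(u)],-1)@V[:3,:3]
    W=o+r*((.012-o[2])/r[...,2])[...,None]
    s=np.stack([(W[...,:2]-B)@X,(W[...,:2]-B)@Y],-1)*1000
    D=cv2.resize(d,None,fx=f,fy=f,interpolation=cv2.INTER_NEAREST); Pz=(o+r*D[...,None])[...,2]
    g=big.sum(2)
    m=(s[...,0]>-50)&(s[...,0]<70)&(abs(s[...,1])<110)&(g<270)&(abs(Pz-.012)<.012)
    q=s[m]
    fr=[(y,np.percentile(q[abs(q[:,1]-y)<4][:,0],2)) for y in range(-70,71,10) if (abs(q[:,1]-y)<4).sum()>20]
    lo=[(x,q[abs(q[:,0]-x)<3][:,1].min(),q[abs(q[:,0]-x)<3][:,1].max()) for x in range(-15,50,5) if (abs(q[:,0]-x)<3).sum()>20]
    print(n,'front',[(a,round(b,1)) for a,b in fr]); print('sides',[(a,round(b),round(c)) for a,b,c in lo])
    if len(fr)>3: print(np.polyfit(*np.array(fr).T,1))
    # case, points from depth in station frame
    P=cloud(n,d); c=np.stack([(P[...,:2]-B)@X,(P[...,:2]-B)@Y],-1)*1000
    for z0,z1 in((.2,.22),(.22,.24),(.24,.26),(.26,.275)):
        k=(P[...,2]>z0)&(P[...,2]<z1)&(abs(c[...,0])<58)&(abs(c[...,1])<62)
        if k.sum()>10: print(z0,k.sum(),'x',np.percentile(c[k][:,0],[1,5,95,99]).round(0),'y',np.percentile(c[k][:,1],[1,5,95,99]).round(0))
```

```text
scene front [(-70, np.float64(-25.5)), (-60, np.float64(-25.7)), (-50, np.float64(-24.9)), (-40, np.float64(-24.2)), (-30, np.float64(-24.1)), (-20, np.float64(-23.2)), (-10, np.float64(-25.0)), (0, np.float64(-23.7)), (10, np.float64(-23.9)), (20, np.float64(-23.8)), (30, np.float64(-24.1)), (40, np.float64(-24.3)), (50, np.float64(-23.4)), (60, np.float64(-24.7)), (70, np.float64(-24.3))]
sides [(-15, -83, 80), (-10, -83, 80), (-5, -83, 79), (0, -82, 80), (5, -82, 80), (10, -82, 79), (15, -82, 79), (20, -82, 79), (25, -82, 79), (30, -83, 80), (35, -82, 79), (40, -82, 79), (45, -83, 80)]
[ 7.43427658e-03 -2.43104127e+01]
0.2 195 x [-58. -57.  53.  55.] y [-60. -58.  37.  46.]
0.22 226 x [-57. -57.  54.  56.] y [-62. -58.  34.  45.]
0.24 390 x [-58. -56.  53.  55.] y [-60. -59.  39.  53.]
0.26 636 x [-53. -49.  54.  56.] y [-56. -49.  44.  54.]
top front [(-70, np.float64(-21.9)), (-60, np.float64(-21.8)), (-50, np.float64(-21.1)), (-40, np.float64(-21.5)), (-30, np.float64(-21.6)), (-20, np.float64(-21.2)), (-10, np.float64(-21.3)), (0, np.float64(-20.9)), (10, np.float64(-20.7)), (20, np.float64(-20.5)), (30, np.float64(-19.2)), (40, np.float64(-19.6)), (50, np.float64(-18.8)), (60, np.float64(-19.6)), (70, np.float64(-19.9))]
sides [(-15, -76, 85), (-10, -75, 85), (-5, 20, 84), (0, 23, 84), (5, 24, 85), (10, 24, 84), (15, 23, 84), (20, 24, 84), (25, 24, 85), (30, 23, 84), (35, 25, 84), (40, 24, 83), (45, 24, 84)]
[ 1.98538058e-02 -2.06330828e+01]
0.2 94 x [-57. -57.  55.  55.] y [-39. -27.  58.  61.]
0.22 98 x [-58. -57.  54.  55.] y [-56. -38.  56.  60.]
0.24 266 x [-57. -54.  54.  55.] y [-61. -59.  52.  59.]
0.26 601 x [-50. -48.  54.  55.] y [-53. -44.  48.  51.]
```

apply_moves --targets '[{"translation":[14,-21,0],"rot":[0,0,0]},{"translation":[14,-21,0],"rot":[0,0,0]},{"translation":[14,-21,0],"rot":[0,0,0]},{"translation":[14,-21,0],"rot":[0,0,0]},{"translation":[14,-21,0],"rot":[0,0,0]},{"translation":[0,0,0],"rot":[0,0,6]},{"translation":[0,0,0],"rot":[0,0,6]},{"translation":[0,0,0],"rot":[0,0,6]},{"translation":[0,0,0],"rot":[0,0,6]},{"translation":[0,0,0],"rot":[0,0,6]},{"translation":[0,0,0],"rot":[0,0,6]},{"translation":[0,0,0],"rot":[0,0,6]},{"translation":[0,0,0],"rot":[0,0,6]},{"translation":[0,0,0],"rot":[0,0,6]},{"translation":[0,0,0],"rot":[0,0,5.5]},{"translation":[0,0,0],"rot":[0,0,0]},{"translation":[0,0,0],"rot":[0,0,0]}]'

```text
time: 11.9
position: [0.3588, -0.1643, 0.1024]
tool_rot: [[0.991, 0.13, -0.002], [0.13, -0.991, 0.002], [-0.002, -0.002, -1.0]]
ft_force: [0.7, -0.2, -0.4]
opening: 0.167
finger_force: 35.0
```

apply_moves --targets '[{"translation":[0,0,0],"rot":[-5,0,0]},{"translation":[0,0,0],"rot":[-5,0,0]},{"translation":[0,0,0],"rot":[-5,0,0]},{"translation":[0,0,0],"rot":[-5,0,0]},{"translation":[0,0,0],"rot":[-5,0,0]},{"translation":[0,0,0],"rot":[-2.5,0,0]},{"translation":[0,0,0],"rot":[0,0,0]},{"translation":[0,0,0],"rot":[0,0,0]},{"translation":[0,0,0],"rot":[0,0,0]}]'

```text
time: 12.65
position: [0.36, -0.1651, 0.1035]
tool_rot: [[0.992, 0.114, 0.059], [0.129, -0.88, -0.457], [-0.0, 0.461, -0.887]]
ft_force: [-0.2, -0.5, -1.0]
opening: 0.169
finger_force: 35.0
```

Run:
```python
from m import *
glass('4',[.129,0,-.0035])
st=get_state(); print(st['tool_rot'].round(4))
T=np.array([.4563,-.1514,.0769]); print('to go in tool mm',1000*(T-st['position'])@st['tool_rot'])
a=cv2.imread('pics/scene4.png')[90:290,170:370];b=cv2.imread('pics/top4.png')[100:300,140:340]
cv2.imwrite('pics/c4.png',cv2.resize(np.hstack([a,b]),(800,400),interpolation=cv2.INTER_CUBIC))
```

```text
t 12.65 tcp [ 0.36   -0.1651  0.1035] F [-0.2 -0.5 -1. ] joints [-0.28 -0.13  2.22 -0.55  0.93  1.47] guess [ 0.4877 -0.1469  0.1066]
scene 256 216 c [ 0.4902 -0.1515  0.1077] n [-0.0537  0.4512  0.8908] in tool c [ 0.1309  0.0048 -0.0022] n [ 0.0046  0.0074 -1.    ] rect tool [129.8   5. ] [53.5 70.6] 88.4 px (np.float64(248.77193227902373), np.float64(227.3993286952513))
top 326 281 c [ 0.4908 -0.1493  0.1073] n [-0.0735  0.4417  0.8941] in tool c [ 0.1318  0.0027 -0.0028] n [-0.0163  0.015  -0.9998] rect tool [129.9   2.5] [70.1 51.3] 0.4 px (np.float64(277.5771740618701), np.float64(196.0608769282194))
[[ 9.919e-01  1.123e-01  5.930e-02]
 [ 1.270e-01 -8.800e-01 -4.577e-01]
 [ 7.000e-04  4.615e-01 -8.871e-01]]
to go in tool mm [ 97.17140553 -14.22060973  23.14213517]
```

View pics/c4.png

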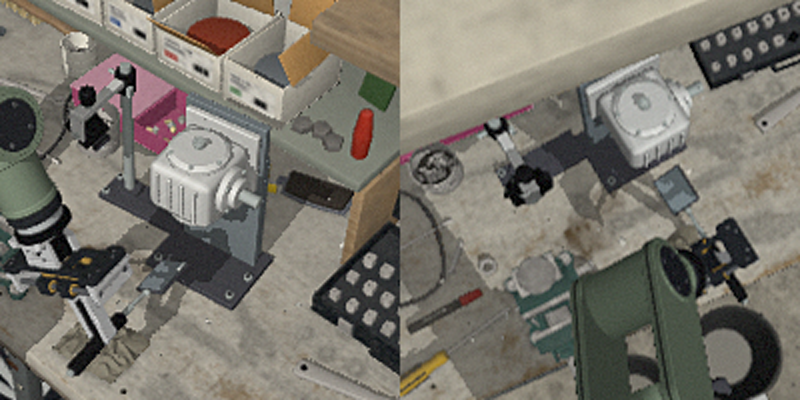

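apply_moves --targets '[{"translation":[0,-8,11],"rot":[0,0,0]},{"translation":[0,-8,11],"rot":[0,0,0]},{"translation":[15,0,0],"rot":[0,0,0]},{"translation":[20,0,0],"rot":[0,0,0]},{"translation":[20,0,0],"rot":[0,0,0]},{"translation":[20,0,0],"rot":[0,0,0]},{"translation":[15,0,0],"rot":[0,0,0]},{"translation":[8.5,0,0],"rot":[0,0,0]},{"translation":[0,0,0],"rot":[0,0,0]},{"translation":[0,0,0],"rot":[0,0,0]},{"translation":[0,0,0],"rot":[0,0,0]},{"translation":[0,0,0],"rot":[0,0,0]}]'

```text
time: 13.75
position: [0.4555, -0.1485, 0.0762]
tool_rot: [[0.992, 0.114, 0.058], [0.127, -0.88, -0.458], [-0.001, 0.461, -0.887]]
ft_force: [0.0, -0.3, -0.1]
opening: 0.166
finger_force: 35.0
```

Run:
```python
from m import *
st=get_state(); print(st['tool_rot'].round(4))
glass('5',[.129,0,-.0035])
# base-plate edges in the same arm-free-of-shadow way, scene & top colour-independent: knob/camera cloud
th=np.radians(7.5);X=np.array([np.cos(th),np.sin(th)]);Y=np.array([-X[1],X[0]]);B=np.array([.585,-.130])
for n in('scene','top'):
    S=np.load(f'pics/{n}5.png.npz');P=cloud(n,S['d']);g=S['im'].astype(int).sum(2)
    c=np.stack([(P[...,:2]-B)@X,(P[...,:2]-B)@Y,P[...,2]],-1)*1000
    for nm,k in(('knob top',(c[...,2]>270)&(g<220)&(abs(c[...,0])<30)&(c[...,1]>160)&(c[...,1]<230)),('cam box',(c[...,2]>150)&(c[...,2]<262)&(g<260)&(abs(c[...,0])<40)&(c[...,1]>140)&(c[...,1]<240)),
       ('dark boss', (c[...,2]>155)&(c[...,2]<180)&(abs(c[...,0])<60)&(abs(c[...,1])<60))):
        q=c[k]
        if len(q)>5: print(n,nm,len(q),np.percentile(q,[2,50,98],axis=0).round(0).tolist())
a=cv2.imread('pics/scene5.png')[100:250,170:320];b=cv2.imread('pics/top5.png')[100:250,160:310]
cv2.imwrite('pics/c5.png',cv2.resize(np.hstack([a,b]),(800,400),interpolation=cv2.INTER_CUBIC))
```

```text
[[ 0.9919  0.1135  0.0576]
 [ 0.1273 -0.8799 -0.4578]
 [-0.0013  0.4614 -0.8872]]
t 13.75 tcp [ 0.4555 -0.1485  0.0762] F [ 0.  -0.3 -0.1] joints [-0.18  0.14  2.02 -0.59  0.92  1.61] guess [ 0.5832 -0.1304  0.0792]
scene 225 187 c [ 0.5843 -0.1357  0.0806] n [-0.059   0.4662  0.8827] in tool c [ 0.1294  0.0054 -0.0023] n [-3.0e-04 -9.6e-03 -1.0e+00] rect tool [129.5   4.3] [70.6 55.2] 0.0 px (np.float64(266.7323780390048), np.float64(212.0608581217691))
top few 22
scene cam box 133 [[-19.0, 154.0, 203.0], [-4.0, 169.0, 221.0], [14.0, 186.0, 235.0]]
scene dark boss 23 [[-46.0, -43.0, 165.0], [-40.0, -11.0, 171.0], [-9.0, 12.0, 178.0]]
top knob top 69 [[-14.0, 176.0, 273.0], [-6.0, 187.0, 289.0], [5.0, 198.0, 292.0]]
top cam box 210 [[-25.0, 157.0, 208.0], [-6.0, 197.0, 227.0], [14.0, 222.0, 254.0]]
```

View pics/c5.png

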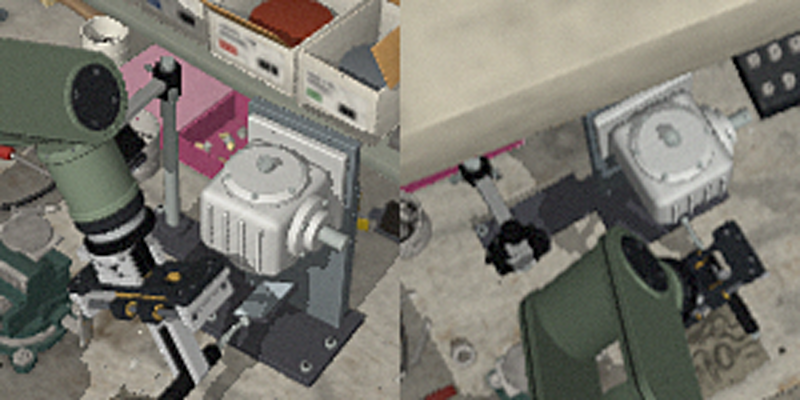

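apply_moves --targets '[{"translation":[-2,0,0],"rot":[0,0,0]},{"translation":[0,0,0],"rot":[0,0,0]},{"translation":[0,0,0],"rot":[0,0,0]},{"translation":[0,0,0],"rot":[0,0,0]},{"translation":[0,0,0],"rot":[0,0,0]},{"translation":[0,0,0],"rot":[0,0,0]}]'

```text
time: 14.35
position: [0.4549, -0.1486, 0.0766]
tool_rot: [[0.992, 0.114, 0.059], [0.128, -0.88, -0.458], [0.0, 0.462, -0.887]]
ft_force: [-1.5, 0.7, -1.5]
opening: 0.167
finger_force: 35.0
```

Run:
```python
from m import *
glass('6',[.129,0,-.0035])
S=np.load('pics/scene0.png.npz');P=cloud('scene',S['d']);im=S['im'].astype(int)
th=np.radians(7.5);X=np.array([np.cos(th),np.sin(th)]);Y=np.array([-X[1],X[0]]);B=np.array([.585,-.130])
c=np.stack([(P[...,:2]-B)@X,(P[...,:2]-B)@Y,P[...,2]],-1)*1000
k=(im[...,2]-im[...,0]>3)&(c[...,0]>40)&(c[...,0]<90)&(c[...,1]>-90)&(c[...,1]<-55)&(c[...,2]>40)&(c[...,2]<250)
print('plate x',k.sum(),np.percentile(c[k][:,0],[10,50,90]).round(1))
print(get_state()['qd'].round(3), 'knob@stop', [proj('scene',[.559,.056,.277])])
```

```text
t 14.35 tcp [ 0.4549 -0.1486  0.0766] F [-1.5  0.7 -1.5] joints [-0.18  0.13  2.02 -0.59  0.92  1.61] guess [ 0.5826 -0.1304  0.0797]
scene 229 193 c [ 0.5849 -0.136   0.0812] n [-0.0611  0.4461  0.8929] in tool c [ 0.1305  0.0059 -0.0021] n [-0.0034  0.013  -0.9999] rect tool [129.9   2.9] [68.4 54.8] 1.9 px (np.float64(266.59439094058155), np.float64(212.066119554814))
top few 26
plate x 222 [61.7 65.4 84.5]
[ 0.     0.001 -0.002 -0.001 -0.001  0.   ] knob@stop [(np.float64(213.02308421130058), np.float64(136.80041674372637))]
```

```bash
python3 -c "
from plant import *
print(close_job())"
```

```text
the job is handed in; nothing more can be done
None
```

I swung the camera in to its stop and handed the job in, with no verdict returned. The mirror is held still, touching nothing, about 85 mm under the bearing and tilted 27.5° towards the lens. I placed it from estimates of the bearing's position, good to about 3 mm, and could not check the bench camera's own view.

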